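Turn a tagged jar on a banding wheel to face the tag scanner and scan it

TASK

Book the jar in: turn the banding wheel (its pins are there to push on) until the tag tile on the jar squarely faces the scanner's window and has come to rest, then press the button on top of the scanner fully down and let go. The jar is coated with dry, unfired glaze, so do not touch the jar itself, and keep it standing in the middle of the wheel with its tag facing the scanner. Leave the other things where they are.

Things in the scene. Friction and masses are not known exactly. Their poses are not given: they have to be found in the camera images.
- station: Plywood ware board, 430 x 300 x 12 mm, fixed to the table, carrying a banding wheel (turntable) and a grey scanner block. Origin: underside of the board, on the wheel's vertical axis; +x points from the wheel's axis to the scanner, z up. The board spans x -150 to +280 mm, y -150 to +150 mm. The scanner block spans x 165 to 245 mm, y -50 to +50 mm; its top is 110 mm above the table.
- wheel_hub (a point): Centre of the wheel's top face, on its axis; its axes are the station's and do not turn with the wheel. The wheel is a bare metal disc of 230 mm diameter, top face 70 mm above the table, with four upright round steel pins, 12 mm in diameter and 30 mm tall, 100 mm from the axis, 90 degrees apart.
- wheel (a joint): Turn of the wheel about its vertical axis, rad, anticlockwise from above positive. At 0 pin0 lies on the station's +x side. It turns freely in both directions (many turns) with a slightly stiff bearing and stays where it is left.
- pin0 (a point): Centre of the top end of wheel pin 0 (pin0 to pin3 follow one another anticlockwise), 30 mm above the wheel's top face, 100 mm from the axis.
- pin1 (a point): Centre of the top end of wheel pin 1 (pin0 to pin3 follow one another anticlockwise), 30 mm above the wheel's top face, 100 mm from the axis.
- pin2 (a point): Centre of the top end of wheel pin 2 (pin0 to pin3 follow one another anticlockwise), 30 mm above the wheel's top face, 100 mm from the axis.
- pin3 (a point): Centre of the top end of wheel pin 3 (pin0 to pin3 follow one another anticlockwise), 30 mm above the wheel's top face, 100 mm from the axis.
- jar: Terracotta lidded cylindrical jar, 76 mm in diameter, 66 mm tall, about 0.45 kg, standing loose near the wheel's centre. A white tag tile with dark squares, 36 mm wide, stands up its side, out 8 mm from the wall and 6 mm above the lid (top 72 mm above the jar's foot). Origin: centre of the underside; +x points from the axis out through the tag, z up. Not to be touched.
- scan_window (a point): Centre of the scanner's dark window, on the face towards the wheel, 165 mm from the wheel's axis, 90 mm above the table.
- trigger_top (a point): Centre of the top face of the scanner's round push button (34 mm in diameter), which moves with the button; pressed straight down.
- trigger (a joint): Travel of the push button, m: 0 released, 0.006 fully down (about 5 N); springs back.
- rib: Bystander: orange plastic rib, 84 x 44 x 6 mm, lying on the board beside the scanner. Origin: centre of the underside.
- comb: Bystander: wooden-handled scraper, about 105 x 40 x 8 mm, lying on the board on the scanner's other side. Origin: underside of the handle's middle.
- mould: Bystander: plaster bowl mould, 150 mm in diameter, 75 mm tall, on the table to the robot's left of the board. Origin: centre of the underside.
- tub: Bystander: white lidded tub, 100 mm in diameter, 80 mm tall, on the table to the robot's right of the board. Origin: centre of the underside.

How it is judged:
By the outcome, as a careful person would: the job done as asked, in the order asked, and still so for the second after the job is handed in, with the robot touching nothing.
It also fails if it takes over 64 s, if anything falls off the work surface, if the arm or the gripper's body presses on something with over 40 N, if the wrist force passes 120 N, or if a joint passes its speed limit or range.

ROBOT

A 7-joint arm with a two-finger parallel gripper is mounted at the origin on the work surface. World frame = base frame: x ahead of the robot, y to its left, z up, the work surface at z = 0. Lengths are in m, angles in rad, forces in N, time in s.
With the tool pointing down it reaches from about 0.425 to 0.875 m from the base axis. Payload 4.7 kg.
Tool frame: the origin (TCP) lies where the fingers leave the gripper's body, on its centre line; the fingertips stand 73 mm ahead of it and the grasp point (between the pads) lies 54 mm ahead of it (manip.nose_length is the z of the fingertips in the tool frame, in m); z points along the fingers, y is the line along which they close (so a half turn about z gives the same grasp; the last joint's range is limited). The gripper opens to 85 mm and grips with 20 to 120 N. Pads are 22 mm wide; open, the fingers measure 114 mm over their backs; the gripper's body (76 mm by 85 mm) begins 54 mm behind the grasp point. The pads swing forward as they close: fully open they stand 13 mm farther back than shut.
Start: joints at [-1.154, 0.321, -0.07, 1.45, 0.023, 1.371, -0.057], TCP at [0.255, 0.598, 0.304] pointing down, gripper open.
Joint ranges: [-2.86, 2.86], [-0.3, 2.09], [-1.38, 1.24], [0.06, 2.45], [-1.56, 4.7], [0.09, 2.05], [-2.69, 2.69]. Speed limits (rad/s): [2.57, 2.57, 3.14, 3.14, 3.14, 3.14, 3.14].

INTERFACE

Orientations are given as a 3x3 rotation matrix whose columns are the frame's x, y, z axes.
In Python, from station import manip gives the robot as it stands. Calls block until the motion is done:
- manip.goto(position, orientation): joint-space move of the TCP to a pose.
- manip.move_l(position, attitude=None, feed=0.15): straight line of the TCP; attitude=None keeps the orientation; feed is the mean speed in m/s.
- manip.move_j(angles): joint-space move.
- manip.set_gripper(opening, squeeze=None): finger opening in m; squeeze is the grip in N (None keeps the last); returns when the fingers have stopped.
- manip.sleep(seconds).
- manip.inverse_kinematics(position, orientation): joint angles nearest the present ones, or None.
- manip.get_state(): the state.
- manip.camera(name): name is "scene" or "top"; returns a dict with "color" (384x512x3 uint8, red, green, blue), "fx", "fy", "cx", "cy" (pixels), "xyz" and "attitude" of the camera in the world. Camera axes: x right, y down, z forward; pixel columns grow to the right and rows downward; lengths in m; the calibration is good to about 2 mm. A picture is of the moment at which its call begins. There is no depth.
A pose or a line that the arm cannot do raises manip.Unreachable and nothing moves.
- manip.finish_job(): hands the job in; it is judged then, once.
The state is a dict: "time_s": time; "joint_positions": joint angles; "joint_velocities": joint speeds; "tau": joint torques, N m; "tool_pos": TCP position; "eef_rot": TCP orientation; "contact_force": force on the tool from outside, world axes, zero at the start; "torque": the same for the moment, N m; "grip_width": finger opening in m; "grasp_force": force on a finger pad.
Only numpy, scipy, OpenCV 4.12 (cv2) and the standard library are available. Lean on these libraries where they do the work, as an engineer would, in place of code of your own. Each camera call takes 0.05 s, during which the arm holds its last target. There are 200 camera calls.

## Working session

There is one attempt and no reset: what is moved stays moved. The work goes in short steps, each a Python script; the robot and the scene stay as the last script left them, time stands still between calls to the robot, and variables do not carry over. Pictures are saved under pics/ and viewed, at most 10 in all, crops included, and the job is handed in when it is done.

```bash
mkdir -p pics; ls; cat > h.py <<'E'
import numpy as np, cv2
from station import manip
def shot(cam,name=None):
    c=manip.camera(cam)
    if name: cv2.imwrite(f"pics/{name}.png",cv2.cvtColor(c["color"],cv2.COLOR_RGB2BGR))
    return c
def toplane(c,u,v,z):
    d=np.array(c["attitude"])@np.array([(u-c["cx"])/c["fx"],(v-c["cy"])/c["fy"],1]);o=np.array(c["xyz"])
    return o+d*(z-o[2])/d[2]
def proj(c,p):
    q=np.array(c["attitude"]).T@(np.array(p)-np.array(c["xyz"]))
    return np.array([c["cx"]+c["fx"]*q[0]/q[2],c["cy"]+c["fy"]*q[1]/q[2]])
E
python3 - <<'E'
from h import *
for n in("scene","top"):
    c=shot(n,n+"0"); print(n,c["fx"],c["xyz"],np.round(c["attitude"],3).tolist())
print(manip.get_state()["time_s"],manip.get_state()["eef_rot"])
E
```

```text
pics
scene 348.6869685754853 [1.03145007 0.74294049 0.77368855] [[-0.846, 0.324, -0.422], [0.532, 0.509, -0.676], [-0.004, -0.797, -0.604]]
top 489.1247462878889 [ 0.43770424 -0.01234853  1.57271731] [[-0.026, -0.996, 0.088], [-1.0, 0.027, 0.005], [-0.008, -0.088, -0.996]]
0.1 [[-9.19978790e-01  3.91967711e-01 -5.82873229e-04]
 [ 3.91968126e-01  9.19977266e-01 -1.67880073e-03]
 [-1.21805560e-04 -1.77292879e-03 -9.99998421e-01]]
```

View pics/top0.png

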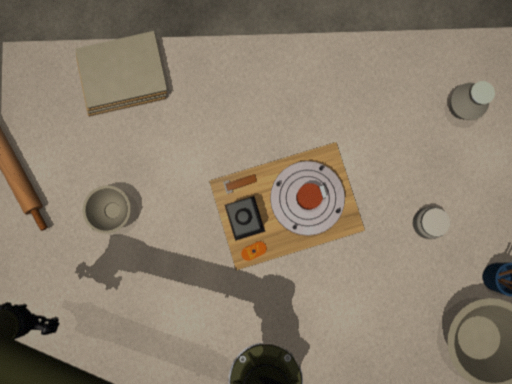

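View pics/scene0.png

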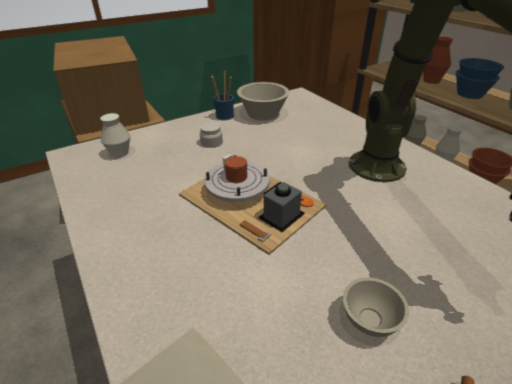

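Top view: the wheel is near (308,198), the scanner near (245,217) and the tag at about (323,190), on the side away from the scanner. I'll zoom in.

```bash
python3 - <<'E'
from h import *
a=cv2.imread("pics/top0.png")[140:275,205:370]; cv2.imwrite("pics/z0.png",cv2.resize(a,None,fx=4.4,fy=4.4,interpolation=cv2.INTER_CUBIC))
c=shot("top"); im=cv2.cvtColor(c["color"],cv2.COLOR_RGB2HSV)
g=c["color"].astype(int)
# wheel disc: low saturation, bright inside region
def cm(m,z,n):
    k,l,s,ce=cv2.connectedComponentsWithStats(m.astype(np.uint8))
    for i in range(1,k):
        if s[i,4]>=5: print(n,s[i].tolist(),ce[i].round(1),toplane(c,*ce[i],z).round(4))
roi=np.zeros(im.shape[:2],bool);roi[140:275,205:370]=1
S,V=im[...,1],im[...,2]
wood=roi&(S>70)&(V>90)
print(im[198,280],im[170,240+0],im[160,330],im[190,323],im[150,300],im[217,245])
cm(roi&(V<60),.1,"dark")
cm(roi&(S>170)&(V>60),.15,"sat")
E
```

```text
[  8  21 136] [ 17  59 165] [ 17 138 157] [ 60   4 175] [ 17  48 165] [36 16 81]
dark [320, 166, 3, 4, 8] [320.9 167.6] [ 0.6487 -0.1869  0.1   ]
dark [277, 183, 3, 2, 5] [278.2 183.6] [ 0.6035 -0.056   0.1   ]
dark [230, 196, 34, 44, 299] [251.3 220.5] [0.494  0.0281 0.1   ]
dark [235, 208, 18, 17, 151] [243.5 216. ] [0.5081 0.0514 0.1   ]
dark [336, 210, 4, 3, 7] [337.4 210.7] [ 0.5165 -0.2318  0.1   ]
sat [236, 175, 20, 13, 123] [246.  180.7] [0.6089 0.0396 0.15  ]
sat [297, 184, 25, 25, 474] [309. 196.] [ 0.559  -0.1432  0.15  ]
sat [241, 241, 26, 20, 334] [253.5 250.5] [0.4051 0.0227 0.15  ]
```

View pics/z0.png

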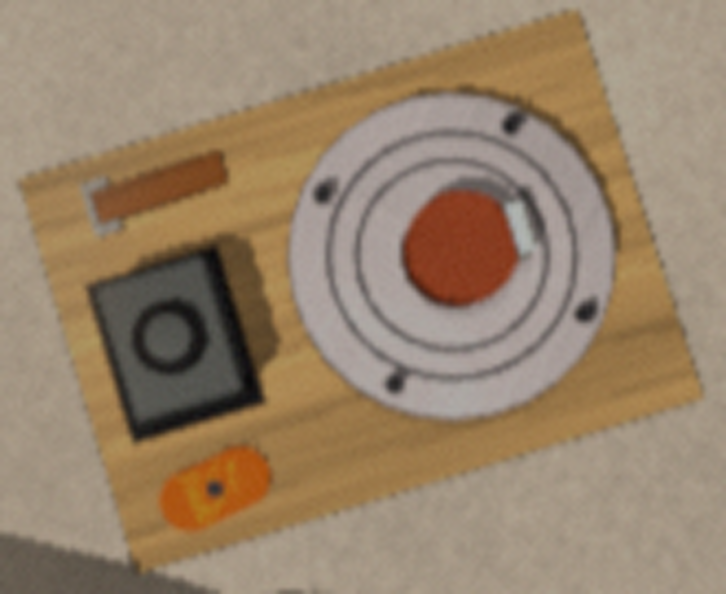

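The zoom shows four pins at zoom pixels (513,122), (325,190), (396,382) and (587,311). The wheel centre is at (452,256), the tag at (521,226) and the button at (171,337). Next I'll turn these into world positions.

```bash
cat >> h.py <<'E'
def Z(u,v): return (u/4.4+205-.4,v/4.4+140-.4)
def comps(m,amin=4):
    k,l,s,ce=cv2.connectedComponentsWithStats(m.astype(np.uint8)); return [(s[i,4],ce[i]) for i in range(1,k) if s[i,4]>=amin]
def tag(c,hub,ang=None):
    """jar lid centre, tag top centre, tag yaw (world), from the top camera"""
    h=cv2.cvtColor(c["color"],cv2.COLOR_RGB2HSV).astype(int); S,V=h[...,1],h[...,2]
    roi=np.zeros(S.shape,np.uint8); p=proj(c,[hub[0],hub[1],.136]); cv2.circle(roi,tuple(int(round(x)) for x in p),19,1,-1)
    lid=max(comps((roi>0)&(S>150)&(V>60)),key=lambda t:t[0]) 
    m=(roi>0)&(V>158)&(S<16)
    ts=comps(m,6); 
    return lid,ts,toplane(c,*lid[1],.136)[:2],[toplane(c,*t[1],.142)[:2] for t in ts]
E
python3 - <<'E'
from h import *
c=shot("top")
w=lambda u,v,z:toplane(c,*Z(u,v),z)[:2]
B=[w(*p,.012) for p in[(20,185),(578,12),(703,397),(140,570)]]
# station corners order: (280,+-150)...
ux=((B[0]-B[1])+(B[3]-B[2]));yaw=np.arctan2(ux[1],ux[0])
print("yaw",np.degrees(yaw),[np.linalg.norm(B[i]-B[i-1]) for i in range(4)])
x=np.array([np.cos(yaw),np.sin(yaw)]);y=np.array([-x[1],x[0]])
print("hub from board",np.mean(B,0)-.065*x)
P=[w(*p,.085) for p in[(513,122),(325,190),(396,382),(587,311)]]
hub=w(452,256,.07);print("hub disc",hub,"pins mean",np.mean(P,0))
for p in P: d=p-np.mean(P,0);print(p,np.linalg.norm(d),np.degrees(np.arctan2(d[1],d[0])-yaw)%360)
b=w(171,337,.12);print("button",b,[(b-hub)@x,(b-hub)@y])
l,t,lw,tw=tag(c,hub);print(l,t,lw,tw)
for q in tw: print(np.degrees(np.arctan2(*(q-lw)[::-1])-yaw),np.linalg.norm(q-lw))
v=w(521,226,.142)-lw;print("manual tag",np.degrees(np.arctan2(v[1],v[0])-yaw)%360,np.linalg.norm(v), "jar off",lw-hub)
E
```

```text
yaw 105.63281196986733 [np.float64(0.2924576701508978), np.float64(0.4282669807612937), np.float64(0.2950053392420122), np.float64(0.4248361497532173)]
hub from board [ 0.56032321 -0.14571718]
hub disc [ 0.5604788 -0.1452591] pins mean [ 0.56278961 -0.14627789]
[ 0.6517635  -0.18964215] 0.09897885188933711 228.3834227385888
[ 0.60767251 -0.05730228] 0.09965507051061852 317.5989574472676
[ 0.47312612 -0.10232496] 0.09985690042520048 48.25315068566077
[ 0.51859629 -0.23584216] 0.09987395756407962 138.10427163861357
button [0.50665677 0.05063706] [np.float64(0.20315314004946897), np.float64(-0.0009573441265323737)]
(np.int32(490), array([309.07959184, 196.        ])) [(np.int32(37), array([323.02702703, 191.56756757])), (np.int32(6), array([301.        , 212.33333333]))] [ 0.56021253 -0.1447617 ] [array([ 0.57164882, -0.18556843]), array([ 0.51239434, -0.1189182 ])]
-179.97701537925528 0.042378976051910044
45.97803399959906 0.05435499195162499
manual tag 182.30949394036944 0.04290753372864381 jar off [-0.00026627  0.00049739]
```

```bash
cat >> h.py <<'E'
HUB=np.array([.5603,-.1455]);YAW=np.radians(105.63)
def pose(a,z,s=1,r=.1):
    """tool down over wheel radius r at station angle a(deg); closing line y tangential"""
    t=np.radians(a)+YAW; e=np.array([np.cos(t),np.sin(t),0]); ty=s*np.array([-e[1],e[0],0]); zz=np.array([0,0,-1.])
    return np.r_[HUB+r*e[:2],z],np.column_stack([np.cross(ty,zz),ty,zz])
E
python3 - <<'E'
from h import *
for s in(1,-1):
  for a in range(0,360,15):
    q=manip.inverse_kinematics(*pose(a,.153,s)); print(s,a,None if q is None else np.round(q,2).tolist())
E
```

```text
1 0 [-0.88, 0.35, 1.07, 1.94, -0.35, 1.06, -2.52]
1 15 [-0.89, 0.27, 1.07, 1.99, -0.28, 1.03, -2.29]
1 30 [-0.88, 0.21, 1.07, 2.03, -0.21, 1.02, -2.05]
1 45 [-0.85, 0.16, 1.07, 2.06, -0.17, 1.01, -1.78]
1 60 [-0.54, 0.11, 0.78, 2.06, -0.09, 1.0, -1.54]
1 75 [-0.54, 0.12, 0.84, 2.05, -0.11, 1.01, -1.2]
1 90 [-0.51, 0.16, 0.88, 2.03, -0.15, 1.01, -0.86]
1 105 [-0.48, 0.23, 0.92, 1.99, -0.21, 1.02, -0.51]
1 120 [-0.45, 0.3, 0.94, 1.93, -0.28, 1.04, -0.16]
1 135 [-0.41, 0.38, 0.95, 1.87, -0.35, 1.07, 0.16]
1 150 [-0.37, 0.44, 0.93, 1.81, -0.39, 1.09, 0.44]
1 165 [-0.35, 0.49, 0.91, 1.74, -0.43, 1.12, 0.71]
1 180 [-0.34, 0.55, 0.91, 1.69, -0.47, 1.14, 0.97]
1 195 [-0.33, 0.58, 0.88, 1.64, -0.48, 1.16, 1.2]
1 210 [-0.34, 0.6, 0.86, 1.6, -0.48, 1.17, 1.43]
1 225 [-0.35, 0.61, 0.84, 1.57, -0.48, 1.18, 1.64]
1 240 [-0.34, 0.59, 0.77, 1.56, -0.43, 1.17, 1.84]
1 255 [-0.34, 0.56, 0.7, 1.57, -0.38, 1.15, 2.03]
1 270 [-0.33, 0.52, 0.63, 1.59, -0.33, 1.13, 2.22]
1 285 [-0.3, 0.47, 0.52, 1.63, -0.26, 1.11, 2.4]
1 300 [-0.31, 0.43, 0.48, 1.68, -0.22, 1.09, 2.6]
1 315 [0.92, 0.67, -1.18, 1.69, 0.66, 
[... 647 characters left out ...]
-0.49, 1.12, -2.62]
-1 165 [-0.45, 0.57, 1.07, 1.75, -0.54, 1.15, -2.34]
-1 180 [-0.44, 0.63, 1.07, 1.69, -0.59, 1.18, -2.09]
-1 195 [-0.44, 0.67, 1.07, 1.64, -0.62, 1.21, -1.84]
-1 210 [-0.45, 0.7, 1.06, 1.6, -0.64, 1.23, -1.61]
-1 225 [-0.48, 0.72, 1.06, 1.58, -0.66, 1.24, -1.38]
-1 240 [-0.39, 0.62, 0.85, 1.57, -0.49, 1.18, -1.27]
-1 255 [-0.37, 0.58, 0.76, 1.57, -0.42, 1.16, -1.09]
-1 270 [-0.39, 0.55, 0.71, 1.59, -0.38, 1.14, -0.89]
-1 285 [-0.41, 0.51, 0.67, 1.63, -0.34, 1.12, -0.68]
-1 300 [-0.43, 0.46, 0.65, 1.68, -0.3, 1.1, -0.47]
-1 315 [-0.46, 0.41, 0.63, 1.74, -0.27, 1.08, -0.25]
-1 330 [-0.49, 0.35, 0.63, 1.8, -0.23, 1.06, -0.03]
-1 345 [-0.52, 0.3, 0.64, 1.87, -0.2, 1.04, 0.21]
```

```bash
python3 - <<'E'
from h import *
manip.set_gripper(.045,20)
manip.goto(*pose(48.2,.27)); print(np.round(manip.get_state()["joint_positions"],2))
manip.move_l(pose(48.2,.153)[0],feed=.12)
s=manip.get_state();print(s["time_s"],s["contact_force"])
manip.set_gripper(0,20); s=manip.get_state();print(s["grip_width"],s["grasp_force"],s["contact_force"])
shot("scene","s1")
c=cv2.imread("pics/s1.png")[130:260,160:350];cv2.imwrite("pics/s1z.png",cv2.resize(c,None,fx=4,fy=4))
E
```

```text
[ 0.61 -0.   -0.45  1.89 -0.    1.25 -1.87]
4.3917 [-0.08504874  0.56820373 -0.36206856]
0.01120319003556757 20.642606914043427 [0.19801679 0.50492291 3.46230212]
```

View pics/s1z.png

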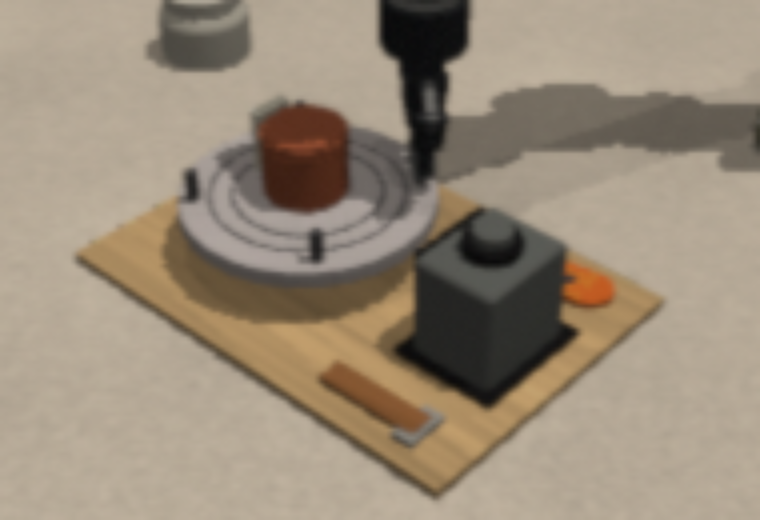

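The fingers hold the pin (zoom about (425,170)) with a width of 11 mm, close to the pin's 12 mm. Now I'll swing the arc.

```bash
python3 - <<'E'
from h import *
mf=0
for a in np.linspace(48.2,48.2+179,19)[1:]:
    p,R=pose(a,.153)
    try: manip.move_l(p,R,feed=.06)
    except manip.Unreachable as e: print("unreach",a,e);break
    s=manip.get_state();f=np.linalg.norm(s["contact_force"]);mf=max(mf,f)
    if f>25: print("force",a,s["contact_force"]);break
print(a,s["time_s"],mf,s["grip_width"],np.round(s["joint_positions"],2))
shot("scene","s2");shot("top","t2")
x=cv2.imread("pics/s2.png")[130:260,160:350];y=cv2.imread("pics/t2.png")[140:270,205:395]
cv2.imwrite("pics/m2.png",cv2.resize(np.hstack([x,y]),None,fx=2.1,fy=2.1))
E
```

```text
227.2 12.7833 10.398896535718501 0.010754322379334547 [ 0.79  0.6  -0.75  1.52  0.43  1.18  1.06]
```

View pics/m2.png

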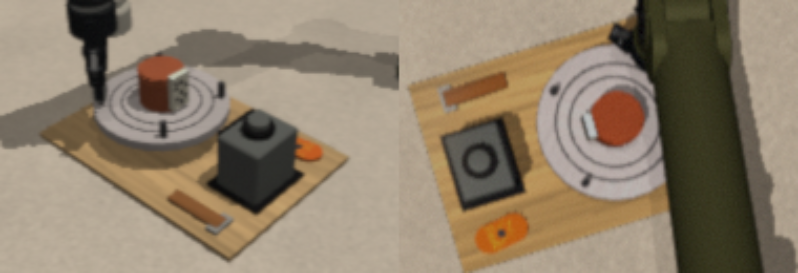

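The tag now faces the scanner (top half, tag about (590,125)), and the jar is unobscured. I'll measure the angle while still holding the pin.

```bash
cat >> h.py <<'E'
def measure(c):
    l,t,lw,tw=tag(c,HUB); x=np.array([np.cos(YAW),np.sin(YAW)]);y=np.array([-x[1],x[0]])
    for (n,_),q in zip(t,tw): print(" tag",n,"deg",np.degrees(np.arctan2((q-lw)@y,(q-lw)@x)).round(2),"dist",np.linalg.norm(q-lw).round(4))
    print(" jar offset (station)",((lw-HUB)@x).round(4),((lw-HUB)@y).round(4),"area",l[0])
E
python3 - <<'E'
from h import *
c=shot("top");measure(c)
x=c["color"][165:225,270:350,::-1];cv2.imwrite("pics/z3.png",cv2.resize(x,None,fx=8,fy=8,interpolation=cv2.INTER_CUBIC))
E
```

```text
tag 40 deg -5.11 dist 0.0414
 jar offset (station) 0.0014 -0.0007 area 474
```

View pics/z3.png

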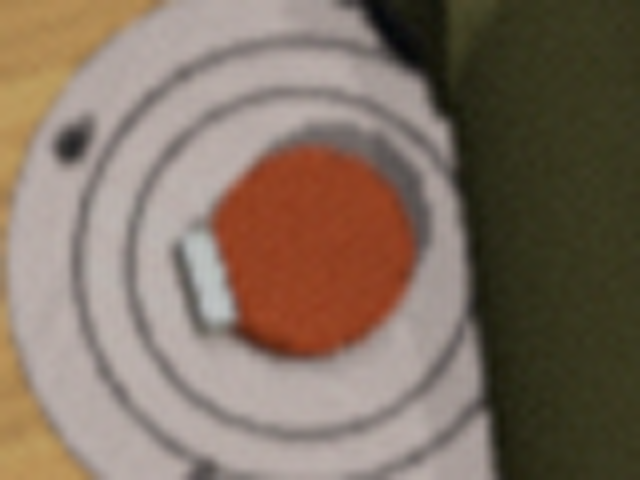

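The tag's inner edge runs from (213,228) to (238,322) in the zoom. That is about 3° short of parallel with the scanner face, and the tag-centre estimate says 5° short. I'll refine with intensity-weighted estimates on several frames, from both the tag's long axis and a circle fitted to the lid.

```bash
cat >> h.py <<'E'
def refine(c,im=None,k=8,approx=0.):
    im=c["color"] if im is None else im
    p=proj(c,[*HUB,.136]).round().astype(int); u0,v0=p-22
    a=cv2.resize(im[v0:v0+45,u0:u0+45],None,fx=k,fy=k,interpolation=cv2.INTER_CUBIC)
    px=lambda q,z:toplane(c,(q[0]+.5)/k-.5+u0,(q[1]+.5)/k-.5+v0,z)[:2]
    h=cv2.cvtColor(a,cv2.COLOR_RGB2HSV);S,V=h[...,1].astype(int),h[...,2].astype(int)
    lid=(S>120).astype(np.uint8);cn=max(cv2.findContours(lid,0,1)[0],key=cv2.contourArea)
    P=np.array([px(q,.136) for q in cn[:,0]]); ang=np.degrees(np.arctan2(*(P-P.mean(0)).T[::-1])-YAW)
    good=abs((ang-approx+180)%360-180)>50; P=P[good]   # arc away from the tag
    for _ in range(2):
        s=np.linalg.lstsq(np.c_[2*P,np.ones(len(P))],(P**2).sum(1),rcond=None)[0]; r=np.sqrt(s[2]+s[0]**2+s[1]**2)
        P=P[abs(np.hypot(*(P-s[:2]).T)-r)<.002]
    R=a[...,0].astype(int);B=a[...,2].astype(int)
    out=[]
    for th in(-4,0,4):
        m=((B-R)>th).astype(np.uint8); m[:, :]*=(np.hypot(*(np.indices(m.shape)-m.shape[0]/2))<21*k)
        tc=max(cv2.findContours(m,0,1)[0],key=cv2.contourArea,default=None)
        if tc is None: continue
        W=np.array([px(q,.142) for q in cv2.boxPoints(cv2.minAreaRect(tc))]); M=cv2.moments(tc)
        e=[W[1]-W[0],W[2]-W[1]];e=max(e,key=np.linalg.norm); ax=(np.degrees(np.arctan2(e[1],e[0])-YAW)+90+90-approx)%180-90
        t=px((M["m10"]/M["m00"],M["m01"]/M["m00"]),.142)-s[:2]
        out.append([th,ax.round(1),((np.degrees(np.arctan2(t[1],t[0])-YAW)-approx+180)%360-180).round(1),np.linalg.norm(t).round(4),np.linalg.norm(e).round(4)])
    x=np.array([np.cos(YAW),np.sin(YAW)]);o=s[:2]-HUB
    print("lid r",r.round(4),"off",(o@x).round(4),(o@[-x[1],x[0]]).round(4),"th,axis,centre,dist,len",[[float(v) for v in q] for q in out]); return out
E
python3 - <<'E'
from h import *
c=shot("top")
refine(c,cv2.imread("pics/top0.png")[...,::-1].copy(),approx=180.)
refine(c)
# pin check: dark blobs on the wheel
V=c["color"].max(2)
for n,q in comps((V<75),4):
    w=toplane(c,*q,.09)[:2]-HUB
    if .08<np.hypot(*w)<.115 and n<25: print(n,q,np.degrees(np.arctan2(w[1],w[0])-YAW)%360)
# station edge directions: scanner top
m=(V<100)&(c["color"].min(2)>20);r=np.zeros_like(m);r[190:245,222:266]=1
k=max(cv2.findContours((V<110).astype(np.uint8)*r.astype(np.uint8),0,1)[0],key=cv2.contourArea)
print(cv2.minAreaRect(k), np.degrees(np.arctan2(*(lambda d:d[::-1])((toplane(c,245,217,.11)-toplane(c,308,197.5,.11))[:2]))))
E
```

```text
lid r 0.0378 off 0.0005 -0.0003 th,axis,centre,dist,len [[-4.0, 0.0, 2.6, 0.0417, 0.0358], [0.0, 0.3, 1.8, 0.0398, 0.0327], [4.0, -17.8, -8.1, 0.0391, 0.0029]]
lid r 0.0378 off 0.0025 -0.0012 th,axis,centre,dist,len [[-4.0, 0.9, -1.5, 0.0409, 0.0347], [0.0, 0.9, -0.8, 0.0405, 0.0309], [4.0, 64.7, 10.7, 0.0434, 0.0033]]
7 [278.42857143 182.71428571] 316.37916100775277
6 [293.33333333 226.33333333] 45.82126788537721
((247.20811462402344, 216.05136108398438), (39.03990173339844, 37.863555908203125), 72.89727020263672) 105.67925427194433
```

```bash
cat >> h.py <<'E'
def pca(c,im,approx):
    p=proj(c,[*(HUB+.042*np.array([np.cos(YAW+approx),np.sin(YAW+approx)])),.142]).round().astype(int)
    vv,uu=np.indices(im.shape[:2]); near=np.hypot(uu-p[0],vv-p[1])<10.5
    f=im.astype(float); d=f[...,2]-f[...,0]
    for b in(10,6,3):
        w=np.where(near,np.clip(d+b,0,None),0); ok=w>0
        W=np.array([toplane(c,u,v,.142)[:2] for u,v in zip(uu[ok],vv[ok])]);w=w[ok];m=np.average(W,axis=0,weights=w)
        C=np.cov(W.T,aweights=w);l,E=np.linalg.eigh(C);e=E[:,1]
        print(" pca",b,"axis dev",((np.degrees(np.arctan2(e[1],e[0])-YAW)+180)%180-90).round(2),"sd mm",(np.sqrt(l)*1e3).round(1),"n",len(w))
E
python3 - <<'E'
from h import *
c=shot("top")
pca(c,cv2.imread("pics/top0.png")[...,::-1],np.pi); pca(c,c["color"],0)
g=c["color"].astype(int);d=g[...,2]-g[...,0];print(d[190:209,288:304])
E
```

```text
pca 10 axis dev -3.63 sd mm [ 4.9 11.4] n 91
 pca 6 axis dev -1.21 sd mm [ 2.8 10. ] n 43
 pca 3 axis dev -0.68 sd mm [2.  9.4] n 26
 pca 10 axis dev 0.86 sd mm [4.8 9.8] n 65
 pca 6 axis dev 0.09 sd mm [2.9 9.3] n 47
 pca 3 axis dev 1.33 sd mm [2.5 8.8] n 34
[[ -13  -16  -16  -18  -14  -14  -15  -13  -21  -61  -98 -112 -113 -112
  -112 -112]
 [ -11  -14  -14  -13  -15  -14  -15  -14  -35  -87 -112 -113 -112 -111
  -113 -114]
 [ -11  -13  -10  -12  -13  -14  -14  -16  -54  -99 -112 -112 -112 -112
  -113 -112]
 [ -12  -13  -11  -12  -11   -8   -4   -9  -47 -101 -113 -116 -112 -111
  -113 -115]
 [  -9  -12  -10  -14   -9   -5   -3   -3  -31  -95 -115 -114 -115 -113
  -112 -112]
 [ -15  -12  -12  -14   -6    0    2    1  -14  -72 -111 -116 -112 -109
  -111 -111]
 [ -15  -13  -15  -11   -4    4    1    1   -4  -50 -106 -113 -113 -111
  -110 -112]
 [ -15  -15  -13  -15   -6    1    3    1   -2  -30  -88 -115 -114 -111
  -111 -110]
 [ -15  -15  -14  -14  -11   -4    0    2    1  -12  -69 -111 -113 -112
  -113 -112]
 [ -14  -16  -14  -17  -14   -6    4    3    2   -2  -54 -110 -113 -114
  -111 -110]
 [ -13  -14  -15  -13  -12   -6    2    0    3   -5  -36  -99 -116 -110
  -109 -112]
 [ -12  -11  -13  -14  -13   -9   -2    2    1    1  -21  -82 -114 -112
  -110 -112]
 [ -10  -12  -13  -14  -13  -15   -6    4    3    2   -4  -56 -110 -115
  -113 -113]
 [ -16  -12  -13  -12  -11  -11   -4    2    4    3    0  -35 -102 -114
  -114 -115]
 [ -12  -15  -14  -13  -14  -12  -10   -2    1    3   -3  -38  -90 -111
  -113 -114]
 [ -12  -16  -16  -13  -14  -14  -12   -9   -4   -5  -13  -43  -84 -100
  -110 -113]
 [ -11  -13  -15  -15  -14  -15  -15  -14  -12  -17  -22  -35  -63  -83
   -96 -105]
 [ -12  -14  -16  -14  -15  -17  -17  -14  -15  -16  -19  -23  -34  -51
   -74  -90]
 [ -11  -11  -14  -15  -15  -14  -14  -13  -14  -17  -14  -15  -20  -27
   -36  -52]]
```

A sub-pixel fit of the tag/lid edge gives a slope of 18.0°. The scanner direction in the image is about 17.7°, so the tag is aligned within about 1°. I'll release the pin, lift clear and check again.

```bash
cat >> h.py <<'E'
def edge(c):
    g=c["color"].astype(float);d=g[...,2]-g[...,0];pts=[]
    for v in range(194,204):
        r=d[v,291:306]; i=np.where((r[:-1]>-56)&(r[1:]<=-56))[0][0]; pts.append((toplane(c,291+i+(r[i]+56)/(r[i]-r[i+1]),v,.142)[:2]))
    P=np.array(pts);e=np.linalg.svd(P-P.mean(0))[2][0]
    print("edge dev deg",((np.degrees(np.arctan2(e[1],e[0])-YAW)+180)%180-90).round(2))
E
python3 - <<'E'
from h import *
edge(shot("top"))
manip.set_gripper(.045); s=manip.get_state();p=s["tool_pos"]
manip.move_l([p[0],p[1],.26],feed=.15)
# button approach pose; shut fingers, closing line along station x
x=np.array([np.cos(YAW),np.sin(YAW)])
for sg in(1,-1):
    ty=sg*np.array([*x,0]);R=np.column_stack([np.cross(ty,[0,0,-1]),ty,[0,0,-1]])
    for q in (manip.inverse_kinematics([*(HUB+.205*x),.26],R),manip.inverse_kinematics([*(HUB+.205*x),.19],R)): print(q if q is None else np.round(q,2))
for _ in range(2): c=shot("top");edge(c);pca(c,c["color"],0);refine(c)
print(manip.get_state()["time_s"])
E
```

```text
edge dev deg 0.11
[ 0.91  0.16 -1.14  1.83  0.16  1.25  1.57]
[ 0.85  0.27 -1.11  1.91  0.26  1.13  1.48]
[ 0.47  0.08 -0.64  1.84  0.05  1.24 -1.49]
[ 0.42  0.15 -0.61  1.92  0.1   1.1  -1.53]
edge dev deg 0.22
 pca 10 axis dev 2.58 sd mm [5.4 9.7] n 62
 pca 6 axis dev 0.39 sd mm [3.2 9.4] n 45
 pca 3 axis dev 0.44 sd mm [2.4 9. ] n 35
lid r 0.0378 off 0.0026 -0.0012 th,axis,centre,dist,len [[-4.0, -1.0, -2.2, 0.0408, 0.0351], [0.0, -2.1, -0.8, 0.0404, 0.0322], [4.0, -17.5, -1.7, 0.0413, 0.0048]]
edge dev deg 0.13
 pca 10 axis dev 0.94 sd mm [3.8 9.8] n 59
 pca 6 axis dev -0.01 sd mm [2.8 9.3] n 45
 pca 3 axis dev 0.76 sd mm [2.4 8.8] n 34
lid r 0.0378 off 0.0026 -0.0012 th,axis,centre,dist,len [[-4.0, -1.2, -1.7, 0.0409, 0.035], [0.0, -0.2, -0.6, 0.0405, 0.0319], [4.0, -17.5, -6.3, 0.0428, 0.0033]]
14.475
```

```bash
python3 - <<'E'
from h import *
manip.set_gripper(0,30)
x=np.array([np.cos(YAW),np.sin(YAW)]);ty=np.array([*x,0]);R=np.column_stack([np.cross(ty,[0,0,-1]),ty,[0,0,-1]])
b=[.506,.051]
try: manip.move_l([*b,.27],R,feed=.1)
except manip.Unreachable: 
    print("goto"); manip.goto([*b,.27],R)
manip.move_l([*b,.207],feed=.08)
f0=manip.get_state()["contact_force"][2];z=.207;log=[]
while z>.178:
    z-=.001; manip.move_l([*b,z],feed=.02); s=manip.get_state(); f=s["contact_force"][2]-f0; log.append((round(z-.073,3),round(s["tool_pos"][2]-.073,4),round(f,1)))
    if f>12: break
manip.sleep(.3);s=manip.get_state();print(log,s["contact_force"],s["time_s"])
shot("scene","s4")
manip.move_l([*b,.21],feed=.05); manip.move_l([*b,.29],feed=.15)
c=shot("top","t5");edge(c);refine(c);print(manip.get_state()["time_s"],manip.get_state()["contact_force"])
x=cv2.imread("pics/s4.png")[130:260,160:350];shot("scene","s5");y=cv2.imread("pics/s5.png")[130:260,160:350]
cv2.imwrite("pics/m5.png",cv2.resize(np.hstack([x,y]),None,fx=2.1,fy=2.1))
E
```

```text
[(0.133, np.float64(0.1333), np.float64(-0.8)), (0.132, np.float64(0.132), np.float64(-0.4)), (0.131, np.float64(0.1311), np.float64(0.6)), (0.13, np.float64(0.1301), np.float64(0.1)), (0.129, np.float64(0.1291), np.float64(1.4)), (0.128, np.float64(0.1281), np.float64(3.1)), (0.127, np.float64(0.1271), np.float64(2.7)), (0.126, np.float64(0.1261), np.float64(3.8)), (0.125, np.float64(0.1257), np.float64(7.9)), (0.124, np.float64(0.1255), np.float64(15.0))] [-4.83717873 -1.54228893 16.10839656] 21.6667
edge dev deg -1.04
lid r 0.0381 off 0.0032 -0.0011 th,axis,centre,dist,len []
22.8583 [-0.42174084 -0.02527598 -0.87239042]
```

View pics/m5.png

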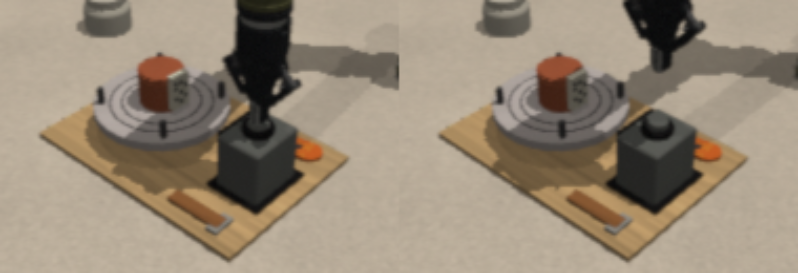

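The button bottomed out: contact began near a tip height of 0.131 m and it stopped hard at 0.1255 m, with force rising to 15 N. It has sprung back, and the jar and the other items look unmoved.

```bash
python3 -c "
from station import manip
print(manip.finish_job())"
```

```text
the job is handed in; nothing more can be done
None
```

I turned the wheel about 179° by one of its pins so the tag faces the scanner within about 1°, pressed the button to its stop and released it, and handed the job in at about 23 s; the jar was not touched.

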